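Thread the gauge rod through both bushings

TASK

Zero the bushing gauge by pressing the button on top of its column fully down and letting it spring back up. Then take the long rod (not the short one) out of the stand and thread it, nose down, through the gauge's upper bushing and on through the lower one. Finish while still gripping it, holding the rod still with its nose about midway in the gap between the lower bushing and the base plate, touching neither the plate nor resting on anything; leave the short rod and the other things where they are.

Things in the scene. Friction and masses are not known exactly. Their poses are not given: they have to be found in the camera images.
- gauge: Fixed gauge: steel base plate 80 x 145 mm, top at z = 12 mm; grey column 46 x 42 mm, 128 mm high, at x = 0, y = -70 mm, with the button on top; two arms 44 mm wide, one above the other, each with a brass bushing. Origin on the bench under the bushings' common upright axis; z up. Bores 17 mm wide: lower bushing z = 50 to 68 mm, upper z = 94 to 112 mm. Gap under the lower: 12 to 50 mm.
- upper_bushing (a point): Centre of the upper bushing's top mouth, 112 mm above the bench, on the bore axis.
- lower_bushing (a point): Centre of the lower bushing's bottom mouth, 50 mm above the bench, on the bore axis.
- zero_button_top (a point): Centre of the top face of the black round push button (24 mm diameter) on the column, about 150 mm above the bench when up; it moves straight down.
- zero_button (a joint): Button travel in m: 0 up, 0.006 fully down (stop). The spring starts at 1.5 N and needs 5 N at full travel; it returns by itself.
- stand: Fixed grey block 50 x 110 x 50 mm with two upright blind holes 15.3 mm wide and 40 mm deep (floor 10 mm above the bench) at y = -30 and y = +30 mm in its own frame. Origin in the middle of its underside. A rod stands in each hole; which is in which varies.
- long_rod: The long steel rod, 160 mm overall, about 0.2 kg, loose, upright in the stand. Origin at the middle of its nose (lower end), z along the rod to its head. Shank 14 mm in diameter; nose tapering to 8 mm over the lowest 8 mm; grooved cylindrical head 18 mm in diameter from 120 to 160 mm.
- rod_tip (a point): Middle of the long rod's nose end (same as its origin).
- rod_top (a point): Middle of the long rod's head end, 160 mm from the nose.
- short_rod: The short steel rod, 82 mm overall, shank 14 mm, with a flat head 26 mm in diameter and 12 mm thick; stands in the stand's other hole. Origin at its nose, z up. Leave it there.
- slide_box: Closed blue box 62 x 86 x 32 mm on the bench, origin under its centre. Leave alone.
- pad_tin: Closed pale tin 66 x 92 x 34 mm on the bench, origin under its centre. Leave alone.
- specimen_0: Round resin specimen 30 mm in diameter, 19 mm high, on the bench, origin under its centre. Leave alone.
- specimen_1: Round resin specimen 30 mm in diameter, 22 mm high, on the bench, origin under its centre. Leave alone.

How it is judged:
On the way, in this order (a step that is already met when the one before it is completed fails the run):
1. the button is pressed fully down, with the rod not yet in the gauge (value of joint zero_button above 0.005 m and distance between rod_tip and upper_bushing above 0.03 m), for 0.05 s.
2. the button is let go and springs up (value of joint zero_button below 0.001 m), for 0.1 s.
3. the long rod's nose has passed through the upper bushing (x of rod_tip in the frame of gauge between -0.005 and 0.005 m and y of rod_tip in the frame of gauge between -0.005 and 0.005 m and z of rod_tip in the frame of gauge below 0.094 m and z of rod_top in the frame of gauge above 0.15 m and x of rod_top in the frame of gauge between -0.02 and 0.02 m and y of rod_top in the frame of gauge between -0.02 and 0.02 m), for 0.02 s.
4. the nose has passed through the lower bushing as well (x of rod_tip in the frame of gauge between -0.005 and 0.005 m and y of rod_tip in the frame of gauge between -0.005 and 0.005 m and z of rod_tip in the frame of gauge below 0.048 m and x of rod_top in the frame of gauge between -0.012 and 0.012 m and y of rod_top in the frame of gauge between -0.012 and 0.012 m), for 0.1 s.
At the end, for the whole second after the job is handed in: The fingers still grip the long rod (over 1 N), at rest, upright within 0.08 rad, through both bushings: nose within 5 mm of the bore axis in x and y, 16 to 46 mm above the bench; head end within 12 mm of the axis. Button up; short rod still standing in the stand (x of rod_tip in the frame of gauge between -0.005 and 0.005 m and y of rod_tip in the frame of gauge between -0.005 and 0.005 m and z of rod_tip in the frame of gauge between 0.016 and 0.046 m and x of rod_top in the frame of gauge between -0.012 and 0.012 m and y of rod_top in the frame of gauge between -0.012 and 0.012 m and angle between long_rod's own z axis and vertical below 0.08 rad and contact force between the fingers and long_rod above 1 N and linear speed of long_rod below 0.02 m/s and value of joint zero_button below 0.001 m and horizontal distance between short_rod and stand below 0.037 m and angle between short_rod's own z axis and vertical below 0.15 rad); the arm keeps its last pose, push and grip.
It fails at once if the short rod is taken or knocked about (moved over 15 mm) (distance of short_rod from where it was at the start of the episode above 0.015 m).
It fails at once if a bystander is pushed (over 15 mm) (distance of any of slide_box, pad_tin, specimen_0, specimen_1 from where it was at the start of the episode above 0.015 m).
It also fails if it takes over 54 s, if anything falls off the work surface, if the arm or the gripper's body presses on something with over 40 N, if the wrist force passes 120 N, or if a joint passes its speed limit or range.

ROBOT

A 6-joint arm with a two-finger parallel gripper is mounted at the origin on a cart in front of the work surface, level with it; the furniture and walls round the work are solid. World frame = base frame: x ahead of the robot, y to its left, z up, the work surface at z = 0. Lengths are in m, angles in rad, forces in N, time in s.
With the tool pointing down it reaches from about 0.225 to 0.875 m from the base axis. Payload 3.4 kg.
Tool frame: the origin (TCP) lies between the finger pads; the fingertips stand 11 mm ahead of it and the grasp point (between the pads) lies 8 mm behind it; z points along the fingers, y is the line along which they close (so a half turn about z gives the same grasp; the last joint's range is limited). The gripper opens to 85 mm and grips with 20 to 120 N. Pads are 22 mm wide; open, the fingers measure 114 mm over their backs; the gripper's body (76 mm by 85 mm) begins 54 mm behind the grasp point. The pads swing forward as they close: fully open they stand 13 mm farther back than shut.
Start: joints at [-1.335, 0.276, 1.505, -0, 1.361, -0.121], TCP at [0.201, -0.539, 0.242] pointing down, gripper open.
Joint ranges: [-2.89, 2.89], [-0.75, 2.08], [0.22, 2.7], [-1.18, 4.32], [0.11, 2.71], [-2.7, 2.7]. Speed limits (rad/s): [2.57, 2.57, 3.14, 3.14, 3.14, 3.14].

INTERFACE

Orientations are given as a unit quaternion [w, x, y, z].
In Python, from rig import manip, imaging gives the robot as it stands. The module is installed in compiled form; this text tells all that it offers.
- The arm moves only by the tool jog_arm, never from a script. Its argument "deltas" is one flat list of numbers, 7 for each row, row after row: the turn, a rotation vector about the world's x, y, z in degrees, then the shift along the world's x, y, z in mm, then the opening, from 0 (shut) to 1 (fully open). In form: [ax, ay, az, tx, ty, tz, gripper, ax, ay, az, tx, ty, tz, gripper, ...]. A call has 1 to 20 rows; each row is the pose to reach, as a shift and turn from the pose commanded when the call began; what a row does not reach only later rows make up. A row lasts 1/10 s, in which the tool goes at most 50 mm and 8.59 degrees, less where a joint would pass 70% of its speed; a pose out of reach is approached as far as the arm can. A call with a gripper value outside its range is refused whole. The fingers move at their own pace and stop on an object; "grip_force" is the grip in N (left out, the last holds). Time passes only in rows, so rows that repeat a pose let the fingers close. It gives the time, the measured TCP pose, the force, the opening and the grip force at its end, in the units of the state.
- manip.get_state(): the state, without advancing time (a new reading comes with each control period).
- imaging.get_image(name): name is "scene" or "top" or "wrist"; returns the picture (400x640x3 uint8, blue, green, red); there is no depth.
- imaging.calibration(name): a dict with "mtx" (3x3 intrinsics, pixels), "dist" ([k1, k2, p1, p2, k3] as OpenCV has them; the pictures are not rectified), "cam_to_world" (4x4, takes a point from camera to world coordinates). Camera axes: x right, y down, z forward; pixel columns grow to the right and rows downward; lengths in m; the calibration is good to about 2 mm. A picture is of the moment at which its call begins: read the wrist's pose just before it. calibration takes no time and is no camera call; for the wrist camera it gives the pose at the moment of the call.
- manip.sign_off(): hands the job in; it is judged then, once.
The state is a dict: "clock": time; "qpos": joint angles; "qd": joint speeds; "effort": joint torques, N m; "position": TCP position; "ee_rot": TCP orientation; "contact_force": force on the tool from outside, world axes, zero at the start; "moment": the same for the moment, N m; "width": finger opening in m; "gripper_force": force on a finger pad.
Only numpy, scipy, OpenCV 4.12 (cv2) and the standard library are available. Lean on these libraries where they do the work, as an engineer would, in place of code of your own. Each camera call takes 0.05 s, during which the arm holds its last target. There are 200 camera calls.

## Working session

There is one attempt and no reset: what is moved stays moved. The work goes in short steps, Python scripts to look and compute and a tool call to move; the robot and the scene stay as the last step left them, time stands still between calls to the robot, and variables do not carry over. Pictures are saved under pics/ and viewed, at most 10 in all, crops included, and the job is handed in when it is done.

Besides the shell and the picture viewer there is one more tool, called after "Call:" as a command line: name --argument value ..., lists and objects as JSON in quotes. jog_arm: Moves the arm, as the interface text tells. Its arguments: {"type":"object","properties":{"deltas":{"type":"array"},"grip_force":{"type":"number"}},"required":["deltas"]}

```bash
mkdir -p pics; cat > h.py <<'E'
import numpy as np, cv2
from rig import manip, imaging
def ray(name,uv,cal=None):
    c=cal or imaging.calibration(name)
    p=cv2.undistortPoints(np.array([[uv]],float),np.array(c["mtx"]),np.array(c["dist"]))[0,0]
    T=np.array(c["cam_to_world"]); d=T[:3,:3]@[p[0],p[1],1]
    return T[:3,3],d
def plane(name,uv,z,cal=None):
    o,d=ray(name,uv,cal); return o+d*(z-o[2])/d[2]
def tri(rays):
    A=0;b=0
    for o,d in rays:
        d=d/np.linalg.norm(d);P=np.eye(3)-np.outer(d,d);A=A+P;b=b+P@o
    return np.linalg.solve(A,b)
def proj(name,P,cal=None):
    c=cal or imaging.calibration(name);T=np.linalg.inv(np.array(c["cam_to_world"]))
    return cv2.projectPoints(np.array([P],float),cv2.Rodrigues(T[:3,:3])[0],T[:3,3],np.array(c["mtx"]),np.array(c["dist"]))[0][0,0]
E
python3 - <<'E'
from h import *
a=imaging.get_image("top");b=imaging.get_image("scene")
cv2.imwrite("pics/top.png",a);cv2.imwrite("pics/scene.png",b)
s=manip.get_state();print(s["clock"],s["position"],s["ee_rot"],s["contact_force"])
for n in("top","scene","wrist"):print(n,np.round(imaging.calibration(n)["cam_to_world"],3).tolist(),imaging.calibration(n)["mtx"][0][0])
E
```

```text
0.1 [ 0.2007379  -0.53836192  0.24151832] [-8.17890186e-04  9.84133542e-01  1.77427456e-01 -2.05102539e-05] [ 0.06800904 -0.23676039  0.4537117 ]
top [[-0.026, -0.993, 0.115, 0.391], [-1.0, 0.027, 0.007, -0.218], [-0.01, -0.115, -0.993, 1.478], [0.0, 0.0, 0.0, 1.0]] 417.84996047431724
scene [[-0.579, -0.404, 0.709, -0.44], [-0.816, 0.298, -0.496, 0.445], [-0.011, -0.865, -0.502, 0.785], [0.0, 0.0, 0.0, 1.0]] 507.39533559044264
wrist [[0.35, -0.889, -0.295, 0.277], [-0.937, -0.332, -0.108, -0.51], [-0.002, 0.314, -0.949, 0.373], [0.0, 0.0, 0.0, 1.0]] 338.08508737905873
```

View pics/top.png

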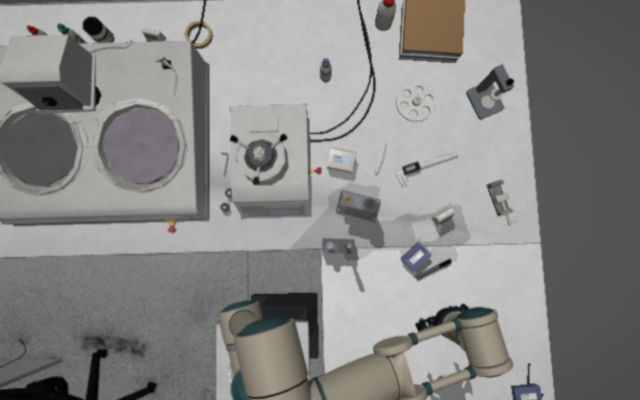

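View pics/scene.png

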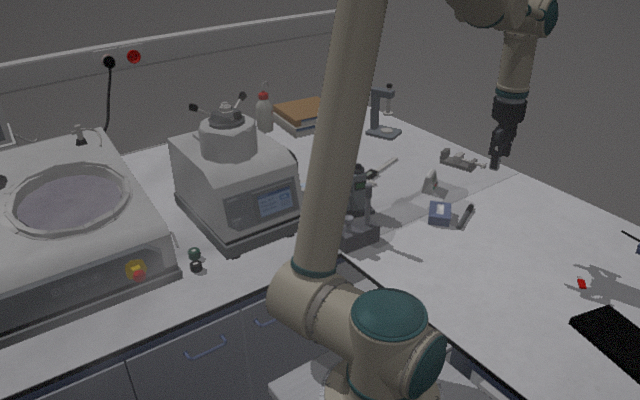

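```bash
python3 - <<'E'
from h import *
a=cv2.imread("pics/top.png")[140:300,290:470];b=cv2.imread("pics/scene.png")[150:270,300:480]
a=cv2.resize(a,None,fx=3.5,fy=3.5,interpolation=cv2.INTER_CUBIC)
cv2.imwrite("pics/c1.png",a)
for uv,z in [((340,248),.05),((358,205),.12),((330,244),.16),((415,257),.03),((340,160),.03)]:print(uv,plane("top",uv,z).round(3))
E
```

```text
(340, 248) [ 0.401 -0.277  0.05 ]
(358, 205) [ 0.538 -0.338  0.12 ]
(330, 244) [ 0.413 -0.242  0.16 ]
(415, 257) [ 0.364 -0.534  0.03 ]
(340, 160) [ 0.709 -0.288  0.03 ]
```

View pics/c1.png

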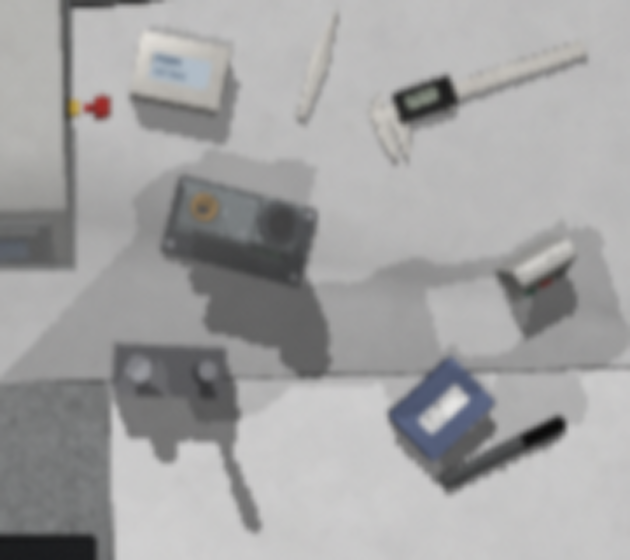

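```bash
python3 - <<'E'
from h import *
f=lambda x,y:(290+x/3.5-.4,140+y/3.5-.4)
for n,c,z in [("bush",(204,207),.112),("button",(276,222),.15),("long",(208,370),.17),("short",(140,369),.092),("box",(441,408),.032),("standc",(117,346),.05),("standc2",(224,350),.05)]:print(n,plane("top",f(*c),z).round(4))
E
```

```text
bush [ 0.5608 -0.3059  0.112 ]
button [ 0.5405 -0.3687  0.15  ]
long [ 0.4074 -0.3008  0.17  ]
short [ 0.411  -0.2417  0.092 ]
box [ 0.3664 -0.5359  0.032 ]
standc [ 0.4344 -0.2207  0.05  ]
standc2 [ 0.4279 -0.3246  0.05  ]
```

Call:
jog_arm --deltas '[0,0,0,30,25,30,1,0,0,0,65,50,58,1,0,0,0,100,75,58,1,0,0,0,135,100,58,1,0,0,0,170,130,58,1,0,0,0,200,155,58,1,0,0,0,230,178,58,1,0,0,0,250,192,58,1,0,0,0,259,199,58,1,0,0,0,259,199,58,1,0,0,0,259,199,58,1,0,0,0,259,199,58,1]'

```text
clock: 1.3
position: [0.4588, -0.3407, 0.3002]
ee_rot: [0.0, 0.984, 0.177, -0.0]
contact_force: [0.4, -0.5, 0.8]
width: 0.0856
gripper_force: 0.0
```

```bash
python3 - <<'E'
from h import *
import pickle
s=manip.get_state();c=imaging.calibration("wrist");a=imaging.get_image("wrist")
pickle.dump(c,open("w1.pkl","wb"));cv2.imwrite("pics/w1.png",a)
print(s["clock"],s["position"],s["qpos"])
for n,P in dict(bush=(.5608,-.3059,.112),but=(.5405,-.3687,.15),long=(.4074,-.3008,.17),short=(.411,-.2417,.092)).items():print(n,proj("wrist",P,c).round(1))
E
```

```text
1.3 [ 0.45877614 -0.34071151  0.30024018] [-7.60007021e-01  2.44584772e-01  1.40659696e+00 -8.37957491e-04
  1.49073271e+00  4.55559252e-01]
bush [319.5  59.2]
but [383.9 109.6]
long [250.7 234.7]
short [211.2 183.2]
```

View pics/w1.png

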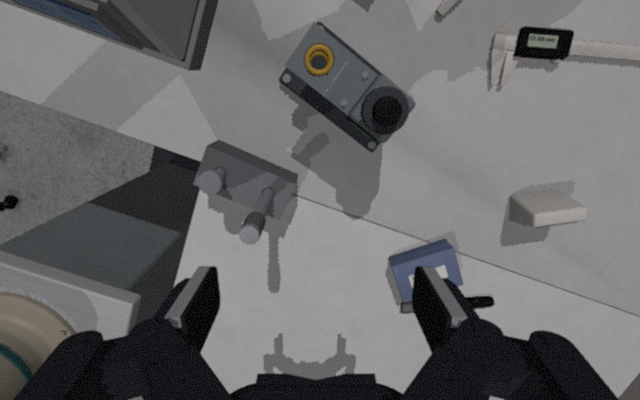

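The gauge is at top centre: brass bushing at (319,60), black button at (384,109). In the stand, the long rod's head is at (250,233) and the short one's at (210,181). All are close to my estimates.

```bash
python3 - <<'E'
from h import *
import pickle
c=pickle.load(open("w1.pkl","rb"));a=cv2.imread("pics/w1.png");h=cv2.cvtColor(a,cv2.COLOR_BGR2HSV)
m=((h[...,0]<30)&(h[...,1]>110)&(h[...,2]>80)).astype(np.uint8);m[120:]=0;m[:,:280]=0;m[:,360:]=0
cn=max(cv2.findContours(m,0,1)[0],key=cv2.contourArea);e=cv2.fitEllipse(cn);print("brass",e)
B=plane("wrist",e[0],.112,c)
g=cv2.cvtColor(a,cv2.COLOR_BGR2GRAY)
print(g[109,350:425].tolist())
k=(g<30).astype(np.uint8);k[:70]=0;k[150:]=0;k[:,:345]=0;k[:,425:]=0
cn=max(cv2.findContours(k,0,1)[0],key=cv2.contourArea);e2=cv2.fitEllipse(cn);print("button",e2)
U=plane("wrist",e2[0],.15,c)
print(B,U,np.linalg.norm((B-U)[:2]),np.degrees(np.arctan2(*(B-U)[[1,0]])))
cv2.imwrite("pics/c2.png",np.hstack([cv2.resize(a[195:255,215:285],None,fx=5.5,fy=5.5,interpolation=2),cv2.resize(a[70:130,350:420],None,fx=5.5,fy=5.5,interpolation=2)]))
E
```

```text
brass ((318.5963134765625, 59.108978271484375), (27.810821533203125, 30.29021644592285), 1.0165058374404907)
[75, 60, 59, 62, 78, 78, 80, 80, 84, 83, 84, 48, 26, 40, 47, 47, 45, 49, 46, 46, 45, 45, 26, 13, 5, 14, 28, 27, 31, 6, 30, 26, 20, 17, 19, 20, 20, 6, 24, 21, 21, 17, 14, 20, 22, 6, 1, 25, 3, 12, 2, 21, 37, 55, 45, 47, 55, 46, 57, 69, 71, 78, 110, 135, 143, 142, 141, 138, 138, 140, 136, 135, 138, 136, 139]
button ((385.5575256347656, 114.18983459472656), (27.69774055480957, 38.20235061645508), 16.944637298583984)
[ 0.5606117 -0.3051531  0.112    ] [ 0.53766421 -0.37143005  0.15      ] 0.07013715809053819 70.90228836068604
```

View pics/c2.png

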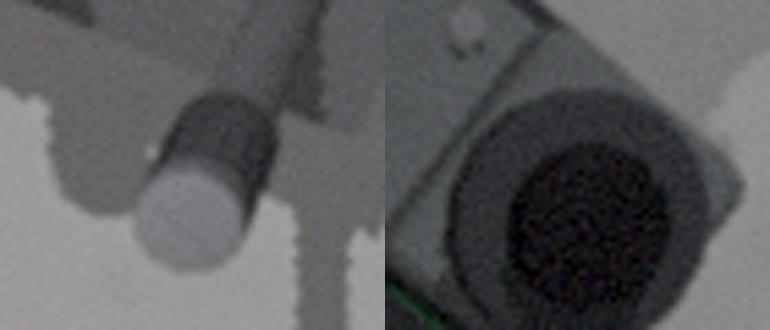

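```bash
python3 - <<'E'
from h import *
import pickle
c=pickle.load(open("w1.pkl","rb"))
U=plane("wrist",(386.3,110.7),.15,c);B=np.array([.5606,-.3052,.112]);L=plane("wrist",(249,234),.17,c)
print(U,np.linalg.norm((B-U)[:2]),np.degrees(np.arctan2(*(B-U)[[1,0]])),L)
print(manip.get_state()["position"])
E
```

```text
[ 0.54039201 -0.37087682  0.15      ] 0.06871541254932724 72.8974792777494 [ 0.40748738 -0.29923457  0.17      ]
[ 0.4587891  -0.34075792  0.30030211]
```

Call:
jog_arm --deltas '[0,0,0,27,-10,-30,0,0,0,0,54,-20,-60,0,0,0,0,75,-28,-90,0,0,0,0,81,-31,-115,0,0,0,0,81,-31,-128,0,0,0,0,81,-31,-128,0,0,0,0,81,-31,-128,0,0,0,0,81,-31,-132,0,0,0,0,81,-31,-136,0,0,0,0,81,-31,-138,0]'

```text
clock: 2.35
position: [0.5407, -0.3708, 0.1629]
ee_rot: [0.0, 0.984, 0.177, 0.0]
contact_force: [-0.3, 0.3, -0.2]
width: -0.0003
gripper_force: 0.0
```

Call:
jog_arm --deltas '[0,0,0,0,0,-2,0,0,0,0,0,0,-4,0,0,0,0,0,0,-4,0]'

```text
clock: 2.65
position: [0.5408, -0.3708, 0.1585]
ee_rot: [0.0, 0.984, 0.177, -0.0]
contact_force: [0.0, 0.5, 2.7]
width: 0.0001
gripper_force: 1.4
```

Call:
jog_arm --deltas '[0,0,0,0,0,-2,0,0,0,0,0,0,-4,0,0,0,0,0,0,-5,0,0,0,0,0,0,-5,0]'

```text
clock: 3.05
position: [0.5408, -0.3709, 0.155]
ee_rot: [0.001, 0.984, 0.178, 0.0]
contact_force: [-3.4, 1.2, 10.4]
width: 0.0005
gripper_force: 4.9
```

Call:
jog_arm --deltas '[0,0,0,0,0,5,0,0,0,0,0,0,30,0,0,0,0,0,0,65,0,0,0,0,-10,5,95,0.5,0,0,0,-40,21,100,1,0,0,0,-75,40,100,1,0,0,0,-105,57,100,1,0,0,0,-125,67,100,1,0,0,0,-133,71,100,1,0,0,0,-133,71,100,1,0,0,0,-133,71,100,1]'

```text
clock: 4.15
position: [0.4089, -0.3007, 0.2534]
ee_rot: [0.001, 0.984, 0.177, 0.001]
contact_force: [0.8, 0.0, -1.0]
width: 0.0857
gripper_force: 0.0
```

```bash
python3 - <<'E'
from h import *
import pickle
s=manip.get_state();c=imaging.calibration("wrist");a=imaging.get_image("wrist")
pickle.dump(c,open("w2.pkl","wb"));cv2.imwrite("pics/w2.png",a)
print(s["clock"],s["position"],s["contact_force"],proj("wrist",(.4075,-.2995,.17),c))
E
```

```text
4.15 [ 0.4089359  -0.3006529   0.25338092] [ 0.79012242  0.02711722 -0.99169914] [313.9089413  217.95949674]
```

View pics/w2.png

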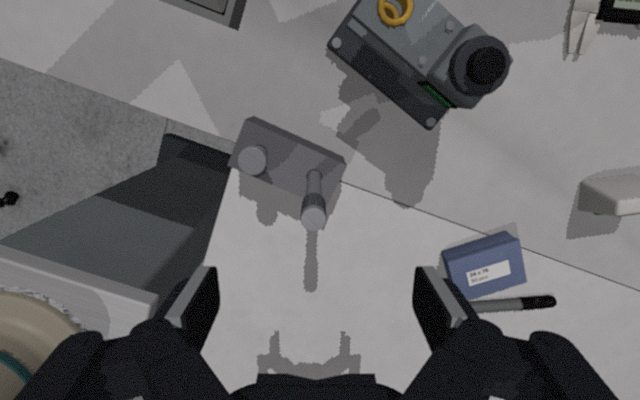

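The rod's head is at (314,217), between the open fingers at (200,300) and (430,300). The button is up, and the gauge's light at (435,93) is green. Descending to grip.

Call:
jog_arm --deltas '[0,0,0,-1.4,1.2,-30,1,0,0,0,-1.4,1.2,-65,1,0,0,0,-1.4,1.2,-95,1,0,0,0,-1.4,1.2,-110,1,0,0,0,-1.4,1.2,-110,1,0,0,0,-1.4,1.2,-110,0.1,0,0,0,-1.4,1.2,-110,0,0,0,0,-1.4,1.2,-110,0,0,0,0,-1.4,1.2,-110,0,0,0,0,-1.4,1.2,-110,0,0,0,0,-1.4,1.2,-110,0,0,0,0,-1.4,1.2,-110,0]' --grip_force 60

```text
clock: 5.4
position: [0.4068, -0.299, 0.1441]
ee_rot: [0.001, 0.984, 0.177, 0.0]
contact_force: [-0.3, -1.0, 5.6]
width: 0.0165
gripper_force: 58.5
```

Call:
jog_arm --deltas '[0,0,0,0,0,5,0,0,0,0,0,0,15,0,0,0,0,0,0,25,0,0,0,0,0,0,40,0,0,0,0,0,0,60,0,0,0,0,0,0,90,0,0,0,0,0,0,120,0,0,0,0,0,0,145,0,0,0,0,0,0,145,0,0,0,0,0,0,145,0]'

```text
clock: 6.4
position: [0.406, -0.2981, 0.2883]
ee_rot: [-0.0, 0.984, 0.177, -0.0]
contact_force: [-0.4, 0.5, -2.7]
width: 0.0163
gripper_force: 59.0
```

```bash
python3 - <<'E'
from h import *
import pickle
s=manip.get_state();c=imaging.calibration("wrist");a=imaging.get_image("wrist")
pickle.dump(c,open("w3.pkl","wb"));cv2.imwrite("pics/w3.png",a);cv2.imwrite("pics/s3.png",imaging.get_image("scene"))
print(s["clock"],s["position"],s["width"],s["contact_force"],proj("wrist",(.4075,-.2995,.155),c),proj("scene",(.4075,-.2995,.155)),proj("scene",(.4075,-.2995,.315)))
E
```

```text
6.4 [ 0.40598571 -0.29814378  0.28827656] 0.01630361344066245 [-0.37446932  0.48084073 -2.66743298] [318.55590401 193.8789146 ] [367.4402748 188.5474815] [369.86269696 130.00216423]
```

View pics/w3.png

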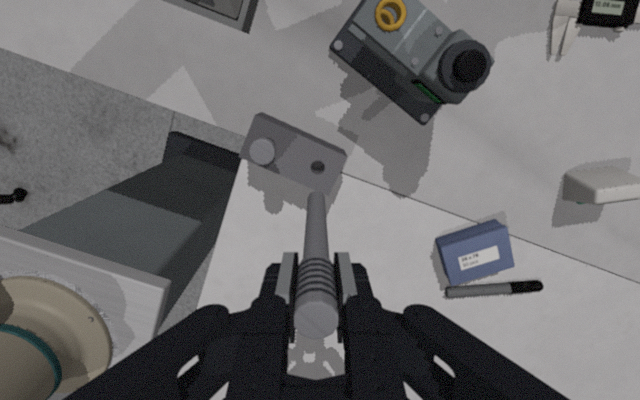

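Call:
jog_arm --deltas '[0,0,0,20,-1,0,0,0,0,0,50,-2,0,0,0,0,0,85,-4,0,0,0,0,0,115,-5,0,0,0,0,0,138,-6,0,0,0,0,0,150,-6.4,0,0,0,0,0,153.6,-6.4,0,0,0,0,0,153.6,-6.4,-15,0,0,0,0,153.6,-6.4,-26,0,0,0,0,153.6,-6.4,-26,0,0,0,0,153.6,-6.4,-26,0,0,0,0,153.6,-6.4,-26,0]'

```text
clock: 7.7
position: [0.5599, -0.3053, 0.2631]
ee_rot: [0.0, 0.984, 0.177, 0.0]
contact_force: [0.9, 0.4, -1.7]
width: 0.0168
gripper_force: 58.8
```

```bash
python3 - <<'E'
from h import *
import pickle
s=manip.get_state();c=imaging.calibration("wrist");a=imaging.get_image("wrist")
pickle.dump(c,open("w4.pkl","wb"));cv2.imwrite("pics/w4.png",a);cv2.imwrite("pics/s4.png",imaging.get_image("scene"));cv2.imwrite("pics/t4.png",imaging.get_image("top"))
print(s["clock"],s["position"],s["width"],s["contact_force"],proj("wrist",(.5606,-.3052,.128),c),proj("wrist",(.5606,-.3052,.112),c))
p=s["position"];x=proj("scene",(.5606,-.3052,.128)).astype(int);print(x,proj("scene",(.5606,-.3052,.112)),proj("scene",(.5606,-.3052,.288)))
cr=cv2.resize(a[110:350,240:400],None,fx=2.5,fy=2.5,interpolation=2)
s4=cv2.imread("pics/s4.png")[x[1]-75:x[1]+45,max(x[0]-40,0):x[0]+40];s4=cv2.resize(s4,(400,600),interpolation=2)
cv2.imwrite("pics/c4.png",np.hstack([cr,s4]))
E
```

```text
7.7 [ 0.55987973 -0.30528764  0.2631195 ] 0.01680792469693115 [ 0.88044595  0.42516395 -1.67290137] [316.30752019 193.62544054] [316.2576999  188.30076951]
[333 174] [333.08346546 179.82405724] [333.28012405 120.88421523]
```

View pics/c4.png

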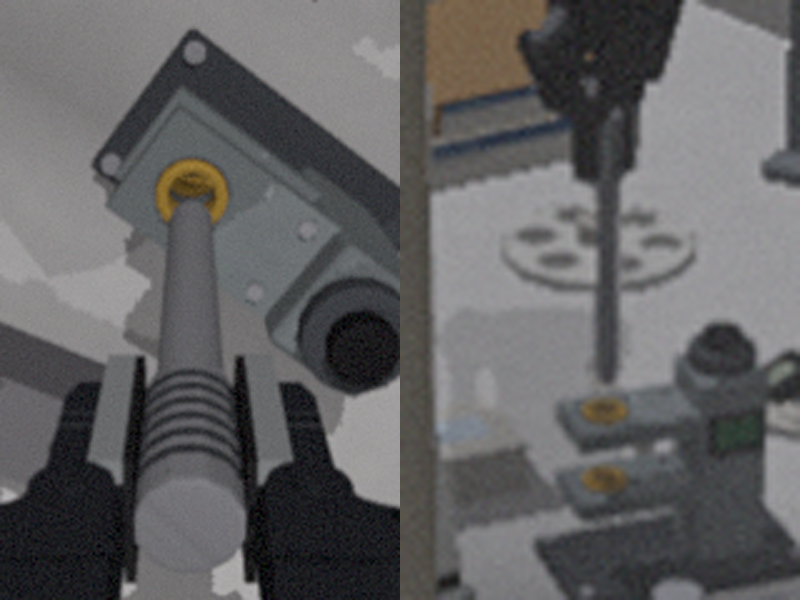

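The nose (left at (192,200), right at (607,380)) is lined up with the upper bushing (left (192,193), right (605,410)) to within about 1 mm, and the rod is upright. Now inserting gently.

Call:
jog_arm --deltas '[0,0,0,0,0,-8,0,0,0,0,0,0,-14,0,0,0,0,0,0,-18,0,0,0,0,0,0,-22,0,0,0,0,0,0,-26,0,0,0,0,0,0,-26,0]'

```text
clock: 8.45
position: [0.5598, -0.3048, 0.2355]
ee_rot: [-0.0, 0.984, 0.177, -0.0]
contact_force: [0.2, 0.2, -1.8]
width: 0.0165
gripper_force: 58.8
```

Call:
jog_arm --deltas '[0,0,0,0,0,-4,0,0,0,0,0,0,-8,0,0,0,0,0,0,-12,0,0,0,0,0,0,-16,0,0,0,0,0,0,-20,0,0,0,0,0,0,-24,0,0,0,0,0,0,-28,0,0,0,0,0,0,-28,0]'

```text
clock: 9.25
position: [0.5598, -0.3049, 0.2075]
ee_rot: [-0.0, 0.984, 0.177, -0.0]
contact_force: [0.1, 0.7, -1.7]
width: 0.0165
gripper_force: 58.8
```

Nose is at about 74 mm with no contact. Continuing through the lower bushing.

Call:
jog_arm --deltas '[0,0,0,0,0,-4,0,0,0,0,0,0,-7,0,0,0,0,0,0,-10,0,0,0,0,0,0,-13,0,0,0,0,0,0,-16,0,0,0,0,0,0,-16,0]'

```text
clock: 9.85
position: [0.5598, -0.3049, 0.1918]
ee_rot: [-0.0, 0.984, 0.177, -0.0]
contact_force: [0.4, -0.2, -1.7]
width: 0.0167
gripper_force: 58.8
```

Call:
jog_arm --deltas '[0,0,0,0,0,-4,0,0,0,0,0,0,-8,0,0,0,0,0,0,-12,0,0,0,0,0,0,-16,0,0,0,0,0,0,-20,0,0,0,0,0,0,-24,0,0,0,0,0,0,-27,0,0,0,0,0,0,-27,0,0,0,0,0,0,-27,0,0,0,0,0,0,-27,0]'

```text
clock: 10.85
position: [0.5602, -0.3051, 0.1656]
ee_rot: [0.0, 0.984, 0.177, 0.0]
contact_force: [0.8, 0.2, -1.9]
width: 0.0161
gripper_force: 58.8
```

```bash
python3 - <<'E'
from h import *
s=manip.get_state();a=imaging.get_image("scene");w=imaging.get_image("wrist")
print(s["clock"],s["position"],s["contact_force"],s["gripper_force"],proj("scene",(.5606,-.3052,.031)))
cv2.imwrite("pics/f.png",np.hstack([cv2.resize(a[105:225,293:373],(400,600),interpolation=2),cv2.resize(w[110:350,240:400],(400,600),interpolation=2)]))
E
```

```text
10.85 [ 0.56017547 -0.30511005  0.16557538] [ 0.77697233  0.24465235 -1.90320821] 58.847479820251465 [332.98880485 204.62307535]
```

View pics/f.png

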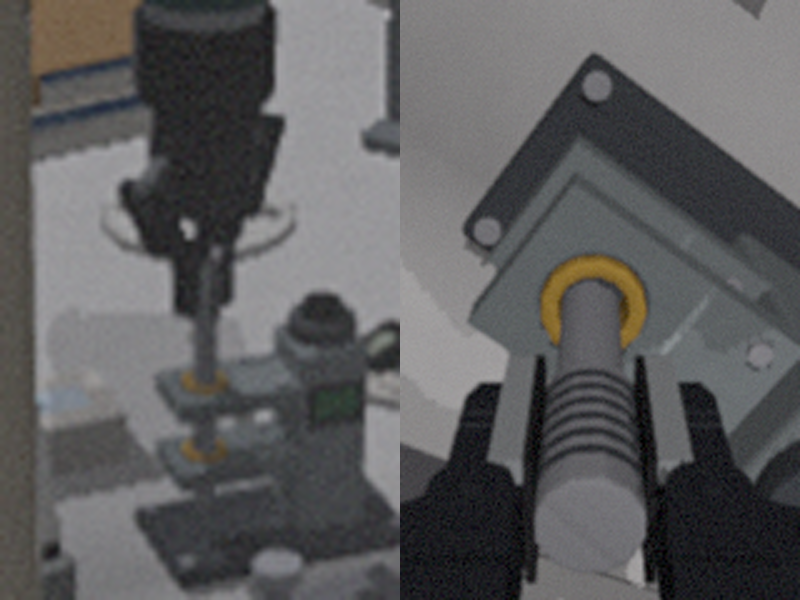

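The rod passes through both bushings, seen at (205,382) and (205,450). Its nose is in the gap at about (205,492), above the plate, and the force reading is just the rod's weight. Handing in.

```bash
python3 -c "
from rig import manip
print(manip.sign_off())"
```

```text
the job is handed in; nothing more can be done
None
```

I pressed the button fully and it sprang back up. The long rod is threaded through both bushings, still gripped, with its nose about 31 mm above the bench, and I handed the job in at about 11 s (no verdict was returned).

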